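Close a plaster mould in the crank clamp

TASK

Close the two-part plaster mould in the bench clamp: swing the folded crank handle up out of its fork until it snaps upright and latches, then use it to turn the handwheel clockwise (seen from above) until the mould halves are shut against the end stop and the sprung jaw plate is pressed back about half of its 16 mm travel, never squeezing it to the bottom. Leave the handle upright and let go, with the pots and tools around the clamp left where they stand.

Things in the scene. Friction and masses are not known exactly. Their poses are not given: they have to be found in the camera images.
- axis_top (a point): point on the vertical axis of the handwheel (a level spoked steel wheel, 173 mm across, top face 118 mm above the table), 132 mm above the table, level with the handle's pivot. Frame fixed to the clamp: z up, y along the clamp's bed towards the end stop, x across the bed. The wheel sits on a grey gearbox 130 x 140 x 85 mm, bolted down.
- bed_mid (a point): middle of the top of the clamp's bed, 230 mm from the wheel axis along clamp +y, 30 mm above the table; the bed is 130 mm wide, reaches 390 mm out from the axis, and has steel side rails up to 40 mm above the table that guide the mould
- pivot (a point): pivot of the folding crank handle, on the handwheel 70 mm from its axis and 132 mm above the table; the handle turns about the frame's x axis, which lies along the wheel's rim. It goes round with the wheel: at the start it lies on the clamp's -y side of the axis.
- ball_center (a point): centre of the black rubber ball grip (34 mm sphere, spins freely: use its position only) at the end of the crank's 11 mm round steel stem, 90 mm from the pivot. Folded, the stem lies level, pointing straight out from the axis (clamp -y): ball 160 mm from the axis, 132 mm above the table. Upright: 70 mm from the axis, 222 mm above the table.
- fork_mid (a point): middle of the slot of the parking fork, fixed to the clamp 112 mm from the wheel axis on the -y side, 132 mm above the table: two steel tines 17 mm apart, 12 mm wide along the stem, tops 148 mm above the table. The folded stem lies between them, so the wheel cannot turn; above about 0.6 rad the handle is clear.
- handle (a joint): folding angle of the crank handle in rad: 0 folded level, 1.57 upright against its stop. A spring plunger keeps it folded (6 to 8 N upwards at the ball lifts it), passes its dead point at 0.8 and from there snaps it upright and holds it there against about 6 N at the ball.
- wheel (a joint): angle of the handwheel in rad, 0 at the start, growing clockwise seen from above, which drives the jaw towards the end stop by 9.55 mm per rad (60 mm per turn). It has friction (about 4 N at the upright handle) and stays where it is left.
- plate (a joint): how far the sprung aluminium plate (100 mm wide, 10 mm thick, top 106 mm above the table) in front of the jaw is pressed back towards the jaw, in m: 0 free, 0.016 bottomed. It is preloaded by 8 N, so it gives only when the mould is shut, then 0.8 N per mm; after that 1 rad of the wheel presses it 9.55 mm.
- plate_face (a point): centre of the jaw plate's front face, which pushes mould half B; moves along clamp +y as the wheel turns
- half_b_face (a point): middle of the inner (parting) face of the movable mould half B: a loose white plaster block 100 mm wide, 45 mm thick (along the bed), 85 mm high with a pour notch in its top, standing on the bed nearer the wheel; point 42.5 mm above its underside, frame y towards the end stop
- half_a_face (a point): middle of the inner (parting) face of mould half A, the same size, standing on the bed against the end stop; it faces half B, frame y towards the end stop
- half_a_back (a point): middle of the back face of mould half A, the face that stands against the end stop
- stop_face (a point): point on the face of the end stop (dark steel block across the bed, 106 mm wide, top 100 mm above the table), level with the mould's face points; the stop is set anew along the bed for each mould and is fixed
- cup_mid (a point): bystander: white glazed cup, 74 mm across, 70 mm high; the point is its centre
- dish_mid (a point): bystander: shallow blue dish, 100 mm across, 22 mm high; the point is its centre
- pot_mid (a point): bystander: white screw-lid pot, 52 mm across, 60 mm high; the point is its centre
- brush_mid (a point): bystander: brush lying flat, 200 mm long; the point is its centre
- bisque_mid (a point): bystander: unglazed terracotta bowl, 90 mm across, 65 mm high; the point is its centre
- glaze_mid (a point): bystander: white squeeze bottle, 50 mm across, 140 mm high; the point is its centre
Not all that is in view belongs to the job. Leave any purple look-alike of the part that bears half_b_face alone.

How it is judged:
By the outcome, as a careful person would: the job done as asked, in the order asked, and still so for the second after the job is handed in, with the robot touching nothing.
It also fails if it takes over 66 s, if anything falls off the work surface, if the arm or the gripper's body presses on something with over 40 N, if the wrist force passes 120 N, or if a joint passes its speed limit or range.

ROBOT

A 7-joint arm with a two-finger parallel gripper is mounted at the origin on the work surface. World frame = base frame: x ahead of the robot, y to its left, z up, the work surface at z = 0. Lengths are in m, angles in rad, forces in N, time in s.
With the tool pointing down it reaches from about 0.425 to 0.875 m from the base axis. Payload 9.9 kg.
Tool frame: the origin (TCP) lies on the centre line of the jaws, within the pads' length; the fingertips stand 22 mm ahead of it and the grasp point (between the pads) lies 3 mm ahead of it; x points along the fingers, z is the direction in which the jaws open and shut, and the axes are right-handed (so a half turn about x gives the same grasp; the last joint's range is limited). The gripper opens to 85 mm and grips with 20 to 120 N. Pads are 22 mm wide; open, the fingers measure 114 mm over their backs; the gripper's body (76 mm by 85 mm) begins 54 mm behind the grasp point. The pads swing forward as they close: fully open they stand 13 mm farther back than shut.
Start: joints at [-1.276, 0.576, 0.025, 1.437, -0.015, 1.129, -0.057], TCP at [0.25, 0.627, 0.253] pointing down, gripper open.
Joint ranges: [-2.76, 2.76], [-0.34, 2.15], [-1.52, 1.57], [0.19, 2.46], [-1.09, 4.23], [0.17, 1.99], [-2.82, 2.82]. Speed limits (rad/s): [2.22, 2.22, 3.01, 3.01, 3.14, 3.14, 3.14].

INTERFACE

Orientations are given as a rotation vector (axis times angle).
In Python, from plant import ctrl, vision gives the robot as it stands.
- The arm moves only by the tool send_rows, never from a script. Its argument "plan" is one flat list of numbers, 7 for each row, row after row: the shift along the tool's x, y, z in cm, then the turn, a rotation vector about the tool's x, y, z in rad, then the opening, from -1 (shut) to 1 (fully open). In form: [tx, ty, tz, ax, ay, az, claw, tx, ty, tz, ax, ay, az, claw, ...]. A call has 1 to 12 rows; each row is the pose to reach, as a shift and turn from the pose measured when the call began, along the tool's axes at that moment; what a row does not reach only later rows make up. A row lasts 1/10 s, in which the tool goes at most 50 mm and 8.59 degrees, less where a joint would pass 70% of its speed; a pose out of reach is approached as far as the arm can. A call with a gripper value outside its range is refused whole. The fingers move at their own pace and stop on an object; "grip_force" is the grip in N (left out, the last holds). Time passes only in rows, so rows that repeat a pose let the fingers close. It gives the time, the measured TCP pose, the force and the opening at its end, in the units of the state.
- ctrl.get_state(): the state, without advancing time (a new reading comes with each control period).
- vision.capture(name): name is "scene" or "top" or "wrist"; returns a dict with "color" (420x560x3 uint8, blue, green, red), "range_z" (420x560 float32, m along the optical axis (not along the pixel's ray), 0 where there is no reading), "intrinsics" (3x3 intrinsics, pixels), "k1" (the pictures are not rectified: a ray, as slopes to the right and down, at radius r is drawn at 1 + k1 r^2 times it, then the intrinsics apply), "R" (3x3) and "t" (3): a world point X has camera coordinates R X + t. Camera axes: x right, y down, z forward; pixel columns grow to the right and rows downward; lengths in m; the calibration is good to about 2 mm. A picture is of the moment at which its call begins.
- ctrl.close_job(): hands the job in, once; it reports no verdict.
The state is a dict: "t": time; "joint_positions": joint angles; "joint_vel": joint speeds; "tau": joint torques, N m; "position": TCP position; "eef_rot": TCP orientation; "force": force on the tool from outside, world axes, zero at the start; "wrist_torque": the same for the moment, N m; "width": finger opening in m.
Only numpy, scipy, OpenCV 4.12 (cv2) and the standard library are available. Lean on these libraries where they do the work, as an engineer would, in place of code of your own. Each camera call takes 0.05 s, during which the arm holds its last target. There are 200 camera calls.

## Working session

There is one attempt and no reset: what is moved stays moved. The work goes in short steps, Python scripts to look and compute and a tool call to move; the robot and the scene stay as the last step left them, time stands still between calls to the robot, and variables do not carry over. Pictures are saved under pics/ and viewed, about 8 in all and at most 12, crops included, and the job is handed in when it is done.

Besides the shell and the picture viewer there is one more tool, called after ">>>" as name(argument=value, ...) on one line, values as JSON. send_rows: Moves the arm, as the interface text tells. Its arguments: {"type":"object","properties":{"plan":{"type":"array"},"grip_force":{"type":"number"}},"required":["plan"]}

```bash
mkdir -p pics; ls; cat > h.py <<'E'
import numpy as np, cv2
from plant import ctrl, vision
from scipy.spatial.transform import Rotation as Ro
def cap(n, save=None):
    c=vision.capture(n)
    if save: cv2.imwrite('pics/'+save+'.png',c['color'])
    np.savez('last_%s.npz'%n,**c)
    return c
def load(n): return dict(np.load('last_%s.npz'%n))
def cloud(c):
    K=c['intrinsics'];h,w=c['range_z'].shape
    u,v=np.meshgrid(np.arange(w),np.arange(h))
    p=cv2.undistortPoints(np.stack([u,v],-1).reshape(-1,1,2).astype(float),K,np.array([float(c['k1']),0,0,0.])).reshape(h,w,2)
    z=c['range_z'][...,None]
    X=np.concatenate([p*z,z],-1)
    return (X-c['t'])@c['R']
def ray_at_z(c,u,v,z):
    p=cv2.undistortPoints(np.array([[[u,v]]],float),c['intrinsics'],np.array([float(c['k1']),0,0,0.])).reshape(2)
    d=c['R'].T@np.array([p[0],p[1],1]);o=-c['R'].T@c['t']
    return o+d*(z-o[2])/d[2]
def proj(c,X):
    Xc=c['R']@np.asarray(X,float)+c['t'];p=Xc[:2]/Xc[2];p=p*(1+c['k1']*(p@p))
    return c['intrinsics'][:2,:2]@p+c['intrinsics'][:2,2]
E
python3 - <<'E'
from h import *
a=cap('scene','scene0');b=cap('top','top0')
print(ctrl.get_state())
for c in(a,b): print(c['k1'],c['intrinsics'].tolist(),(-c['R'].T@c['t']),c['R'].tolist())
E
```

```text
pics
{'t': 0.1, 'joint_positions': array([-1.2757946 ,  0.57643278,  0.02483692,  1.43783434, -0.01503652,
        1.12900011, -0.05652891]), 'joint_vel': array([-0.00066323, -0.00013173,  0.00122827, -0.00346201, -0.00075371,
        0.00028752, -0.0005463 ]), 'tau': array([ 6.70031441e-03, -7.67304111e+01,  2.25778475e+00, -2.86604548e+01,
        1.57670130e-02,  8.60592263e-03, -1.94815266e-05]), 'position': array([0.24945593, 0.62680528, 0.25253523]), 'eef_rot': array([-0.92667406,  1.36616874,  0.9252432 ]), 'force': array([-0.23226892,  0.23721608,  0.15450899]), 'wrist_torque': array([-0.02921687,  0.002963  , -0.01802269]), 'width': 0.08556709743497595}
0.04805447161385982 [[438.1262138703656, 0.0, 277.6145499762898], [0.0, 438.1262138703656, 202.06920214624046], [0.0, 0.0, 1.0]] [0.92316924 0.45607845 1.05138188] [[-0.7650324490313738, 0.6439817432273043, 0.0035869651490771704], [0.5362445937731134, 0.6401082212697838, -0.5501846969081762], [-0.3566049460932458, -0.418985655426001, -0.8350352884573664]]
-0.04267897370130248 [[400.0417120661945, 0.0, 277.8184128083669], [0.0, 400.0417120661945, 203.35508335870088], [0.0, 0.0, 1.0]] [0.32780034 0.01714671 1.25743652] [[0.018339433899017054, -0.9994569294543342, 0.02737720456834926], [-0.9839536856529225, -0.02290193649120286, -0.17694814436716327], [0.1774790400421783, -0.023692772540725947, -0.9838393379383852]]
```

View pics/top0.png

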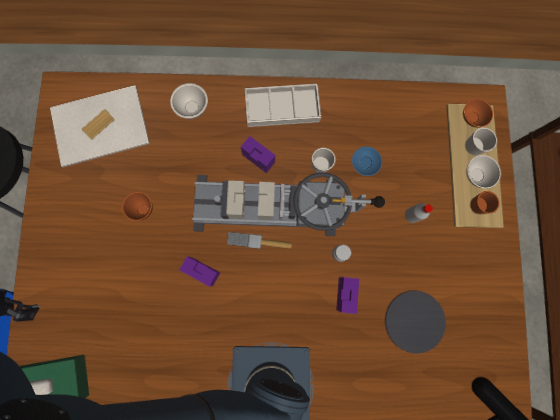

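View pics/scene0.png

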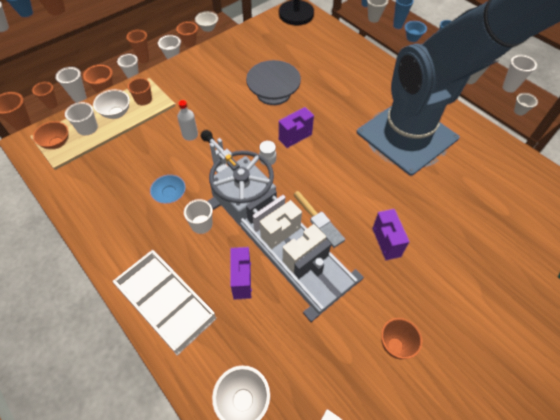

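Top view: wheel hub is near (322,200), ball (378,202), halves near (235,198) and (266,198); the clamp's +y points left in the image (world +y). Next, an enlarged crop.

```bash
python3 - <<'E'
from h import *
b=load('top');a=load('scene')
im=cv2.resize(b['color'][165:240,185:395],None,fx=3.8,fy=3.8,interpolation=cv2.INTER_CUBIC)
im2=cv2.resize(a['color'][120:320,180:370],None,fx=1.5,fy=1.5,interpolation=cv2.INTER_CUBIC)
cv2.imwrite('pics/c1.png',im)
P=cloud(b)
# ball: dark pixels near (378,202)
for n,u,v,z in[('hub',322,200,.12),('ball',378.5,202,.132),('wheelL',294,200,.118),('wheelR',352,201,.118)]:
    print(n,ray_at_z(b,u,v,z).round(4),P[int(v),int(u)].round(4))
# wheel rim points from cloud: height .11-.122
h=P[...,2]; m=(np.abs(h-.116)<.012); ys,xs=np.nonzero(m); k=(ys>165)&(ys<235)&(xs>285)&(xs<360)
Q=P[ys[k],xs[k]]
from scipy.optimize import least_squares
(c,r)=cv2.minEnclosingCircle(Q[:,:2].astype(np.float32)); print(c,r,len(Q))
for nm,u,v in[('rowscan',0,0)]:
    for u in range(195,300,3): print(u,P[199,u].round(3))
E
```

```text
hub [ 0.5459 -0.1384  0.12  ] [ 0.5431 -0.1365  0.1343]
ball [ 0.5416 -0.3008  0.132 ] [ 0.539  -0.2955  0.1456]
wheelL [ 0.5443 -0.0571  0.118 ] [ 0.5444 -0.0571  0.1174]
wheelR [ 0.5454 -0.2266  0.118 ] [ 0.542  -0.2229  0.1354]
(0.5448212623596191, -0.14407412707805634) 0.10661513358354568 1266
195 [0.556 0.244 0.037]
198 [0.556 0.235 0.036]
201 [0.557 0.227 0.033]
204 [0.557 0.217 0.035]
207 [0.558 0.208 0.03 ]
210 [0.558 0.199 0.031]
213 [0.558 0.189 0.032]
216 [0.547 0.172 0.091]
219 [0.547 0.163 0.092]
222 [0.547 0.154 0.096]
225 [0.546 0.145 0.099]
228 [0.544 0.135 0.111]
231 [0.544 0.126 0.114]
234 [0.548 0.119 0.093]
237 [0.548 0.11  0.093]
240 [0.548 0.101 0.093]
243 [0.553 0.094 0.071]
246 [0.56  0.087 0.032]
249 [0.56  0.077 0.035]
252 [0.561 0.068 0.033]
255 [0.561 0.059 0.033]
258 [0.549 0.048 0.094]
261 [0.55  0.039 0.094]
264 [0.55  0.03  0.096]
267 [0.546 0.021 0.118]
270 [0.546 0.013 0.114]
273 [0.547 0.004 0.111]
276 [ 0.563 -0.006  0.03 ]
279 [ 0.562 -0.016  0.034]
282 [ 0.548 -0.023  0.108]
285 [ 0.563 -0.034  0.035]
288 [ 0.563 -0.044  0.034]
291 [ 0.55  -0.049  0.103]
294 [ 0.546 -0.057  0.122]
297 [ 0.548 -0.066  0.115]
```

View pics/c1.png

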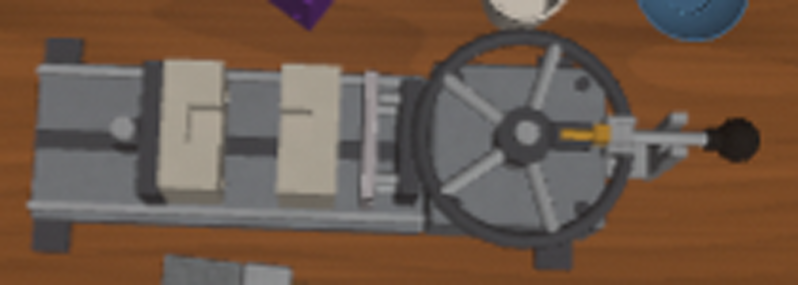

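```bash
python3 - <<'E'
from h import *
b=load('top');a=load('scene')
f=lambda cx,cy,z: ray_at_z(b,185+(cx-1.4)/3.8,165+(cy-1.4)/3.8,z)
ax=f(525,137,.118);ball=f(735,139,.132)
print('axis',ax,'ball',ball,np.linalg.norm((ax-ball)[:2]))
r1=f(420,78,.04)-f(40,68,.04);r2=f(425,222,.04)-f(30,205,.04)
print('rail dirs (x/y)',r1[0]/r1[1],r2[0]/r2[1],'ball dir',((ax-ball)[0]/(ax-ball)[1]))
g=[('Ain',223,125,.115),('Aback',162,125,.115),('stop',162,80,.1),('Bin',279,125,.115),('Bback',340,125,.115),('platef',362,140,.106),('plateb',378,140,.106),('jawf',400,140,.106)]
for n,u,v,z in g: print(n,f(u,v,z).round(4))
# ball in scene cam
print('scene ball',ray_at_z(a,206.5,135.5,.132), 'proj of ball',proj(a,ball),'hub',proj(a,ax))
s=ctrl.get_state();print(Ro.from_rotvec(s['eef_rot']).as_matrix().round(3))
cap('wrist','w0')
E
```

```text
axis [ 0.54428734 -0.14099562  0.118     ] ball [ 0.54386307 -0.29957481  0.132     ] 0.15857975539167704
rail dirs (x/y) 0.002689822628984606 0.021047368840247955 ball dir 0.002675462338088704
Ain [0.5488 0.0902 0.115 ]
Aback [0.5477 0.1367 0.115 ]
stop [0.5862 0.1397 0.1   ]
Bin [0.5498 0.0474 0.115 ]
Bback [0.5509 0.0008 0.115 ]
platef [ 0.5413 -0.0166  0.106 ]
plateb [ 0.5415 -0.0289  0.106 ]
jawf [ 0.5419 -0.0459  0.106 ]
scene ball [ 0.53938148 -0.3020651   0.132     ] proj of ball [205.68983456 136.79608845] hub [240.73155903 175.03321862]
[[-0.001 -0.929  0.37 ]
 [-0.001  0.37   0.929]
 [-1.    -0.    -0.001]]
```

View pics/w0.png

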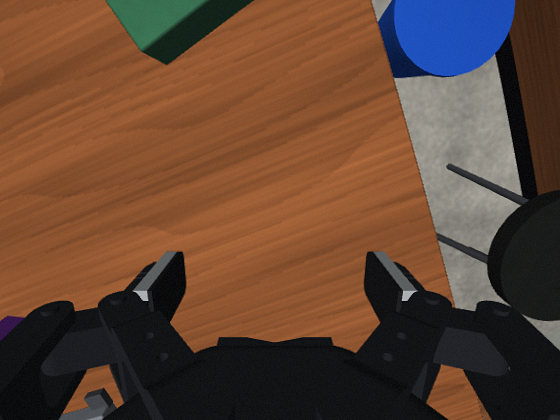

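The wrist view shows only bare table and the open fingers. The clamp axis is at about (0.543, -0.141), the ball at (0.542, -0.300), and the clamp +y is roughly world +y. I'm moving over to the ball.

>>> send_rows(plan=[-7,-42.7,-39.7,1.19,0,0,1,-7,-42.7,-39.7,1.19,0,0,1,-7,-42.7,-39.7,1.19,0,0,1,-7,-42.7,-39.7,1.19,0,0,1,-7,-42.7,-39.7,1.19,0,0,1,-7,-42.7,-39.7,1.19,0,0,1,-7,-42.7,-39.7,1.19,0,0,1,-7,-42.7,-39.7,1.19,0,0,1,-7,-42.7,-39.7,1.19,0,0,1,-7,-42.7,-39.7,1.19,0,0,1,-7,-42.7,-39.7,1.19,0,0,1,-7,-42.7,-39.7,1.19,0,0,1], grip_force=35)

```text
t: 1.35
position: [0.5002, 0.0969, 0.3237]
eef_rot: [-0.001, 1.57, -0.001]
force: [0.7, 1.4, -0.3]
width: 0.0855
```

>>> send_rows(plan=[5,-39.7,4.2,0,0,0,1,5,-39.7,4.2,0,0,0,1,5,-39.7,4.2,0,0,0,1,5,-39.7,4.2,0,0,0,1,5,-39.7,4.2,0,0,0,1,5,-39.7,4.2,0,0,0,1,5,-39.7,4.2,0,0,0,1,5,-39.7,4.2,0,0,0,1,5,-39.7,4.2,0,0,0,1,5,-39.7,4.2,0,0,0,1,5,-39.7,4.2,0,0,0,1])

```text
t: 2.45
position: [0.5424, -0.2989, 0.2741]
eef_rot: [-0.001, 1.571, 0.0]
force: [-0.0, -0.4, -0.2]
width: 0.0854
```

```bash
python3 - <<'E'
from h import *
w=cap('wrist','w1')
print(proj(w,[.542,-.3,.132]),proj(w,[.543,-.141,.118]))
P=cloud(w)
hsv=w['color'].max(-1)
m=(hsv<70)&(np.abs(P[...,2]-.14)<.02)&(np.hypot(P[...,0]-.542,P[...,1]+.3)<.03)
print(m.sum(),np.median(P[m],0),P[m].min(0),P[m].max(0))
E
```

```text
[273.21865322 201.15273102] [274.35153692   8.13716237]
1261 [ 0.54272894 -0.29436164  0.14275633] [ 0.52571964 -0.31436214  0.12758205] [ 0.55881719 -0.27269573  0.14969962]
```

View pics/w1.png

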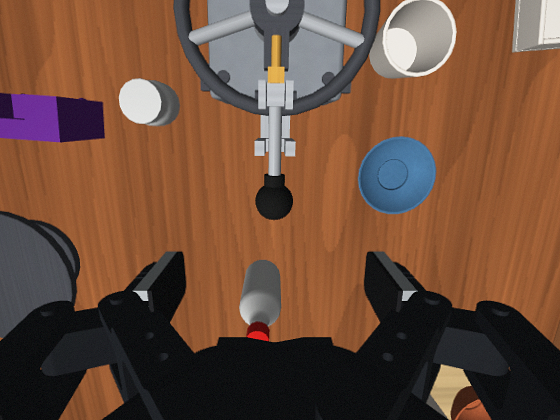

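The ball is at pixel (274,201), as predicted (273,201), and the bottle behind it is clear. Descending and gripping.

>>> send_rows(plan=[5,-0.1,0,0,0,0,1,10,-0.1,0,0,0,0,1,14,-0.1,0,0,0,0,1,14,-0.1,0,0,0,0,1,14,-0.1,0,0,0,0,-1,14,-0.1,0,0,0,0,-1,14,-0.1,0,0,0,0,-1,14,-0.1,0,0,0,0,-1,14,-0.1,0,0,0,0,-1,14,-0.1,0,0,0,0,-1,14,-0.1,0,0,0,0,-1,14,-0.1,0,0,0,0,-1])

```text
t: 3.7
position: [0.5435, -0.3, 0.1359]
eef_rot: [-0.003, 1.568, 0.0]
force: [-0.8, 0.5, 8.6]
width: 0.0319
```

>>> send_rows(plan=[-1.5,0.1,0,0,0,0,-1,-3.1,0.5,0,0,0,0,-1,-4.5,1.2,0,0,0,0,-1,-5.8,2.1,0,0,0,0,-1,-5.8,2.1,0,0,0,0,-1])

```text
t: 4.2
position: [0.5438, -0.2779, 0.1957]
eef_rot: [-0.004, 1.566, 0.001]
force: [-0.9, -1.4, -2.6]
width: 0.0318
```

>>> send_rows(plan=[-0.9,1.0,0,0,0,0,-1,-1.8,2.3,0,0,0,0,-1,-2.5,3.7,0,0,0,0,-1,-2.9,5.3,0,0,0,0,-1,-3.0,6.8,0,0,0,0,-1,-3.0,6.9,0,0,0,0,-1,-3.0,6.9,0,0,0,0,-1,-3.0,6.9,0,0,0,0,-1])

```text
t: 5.0
position: [0.5438, -0.2077, 0.2261]
eef_rot: [-0.004, 1.565, 0.003]
force: [-2.4, 1.1, 7.8]
width: 0.032
```

```bash
python3 - <<'E'
from h import *
w=cap('wrist','w2');c=cap('scene','s2')
i=np.vstack([w['color'][:, :]]) 
j=cv2.resize(c['color'][90:300,160:370],(420,420))
cv2.imwrite('pics/c2.png',np.hstack([cv2.resize(w['color'],(380,285)),cv2.resize(j,(285*1,285))]))
E
```

```text
(no output)
```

View pics/c2.png

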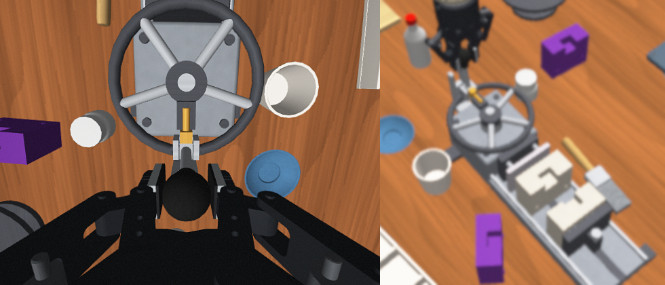

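```bash
python3 - <<'E'
from h import *
w=load('wrist');P=cloud(w)
# rim fit: points within z .105-.125, ring near
h=P[...,2];d=np.hypot(P[...,0]-.543,P[...,1]+.141)
m=(np.abs(h-.116)<.008)&(d>.07)&(d<.095)&(w['color'].max(-1)<110)
Q=P[m]
from scipy.optimize import least_squares
r=least_squares(lambda p:np.hypot(Q[:,0]-p[0],Q[:,1]-p[1])-p[2],[.543,-.141,.08],loss='soft_l1',f_scale=.002);print(len(Q),r.x)
for px in [(274,122),(276,122)]: print(ray_at_z(w,*px,.134),P[px[1],px[0]])
s=ctrl.get_state();print(s['position'],s['force'],s['t'])
E
```

```text
10954 [ 0.54476272 -0.14014426  0.07805059]
[ 0.54455413 -0.14020056  0.134     ] [ 0.54456628 -0.14019216  0.13051556]
[ 0.54591418 -0.14019489  0.134     ] [ 0.54593916 -0.14018874  0.13147624]
[ 0.54383613 -0.20780793  0.22605927] [-2.2819648   1.43759702  7.72909152] 5.1
```

>>> send_rows(plan=[-0.1,0.0,-1.2,0,0,0,-1,-0.1,0.3,-2.35,0,0,0,-1,-0.1,0.85,-3.45,0,0,0,-1,-0.1,1.55,-4.45,0,0,0,-1,-0.1,2.4,-5.3,0,0,0,-1,-0.1,3.4,-6.0,0,0,0,-1,-0.1,4.5,-6.55,0,0,0,-1,-0.1,5.7,-6.85,0,0,0,-1,-0.1,6.9,-6.95,0,0,0,-1])

```text
t: 6.0
position: [0.4732, -0.1394, 0.2265]
eef_rot: [-0.005, 1.566, 0.001]
force: [-2.3, -6.9, 3.3]
width: 0.0317
```

>>> send_rows(plan=[0,1.25,0.2,0,0,0,-1,0,2.45,0.5,0,0,0,-1,0,3.55,1.05,0,0,0,-1,0,4.55,1.75,0,0,0,-1,0,5.4,2.6,0,0,0,-1,0,6.1,3.6,0,0,0,-1,0,6.6,4.7,0,0,0,-1,0,6.95,5.9,0,0,0,-1,0,7.05,7.1,0,0,0,-1])

```text
t: 6.9
position: [0.5429, -0.0636, 0.2266]
eef_rot: [-0.003, 1.569, 0.009]
force: [-5.6, 11.9, 10.8]
width: 0.032
```

```bash
python3 - <<'E'
from h import *
w=cap('wrist');c=cap('top','t3');s=cap('scene')
cv2.imwrite('pics/c3.png',np.hstack([cv2.resize(c['color'][165:240,185:335],(500,250)),cv2.resize(s['color'][120:300,160:370],(292,250))]))
E
```

```text
(no output)
```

View pics/c3.png

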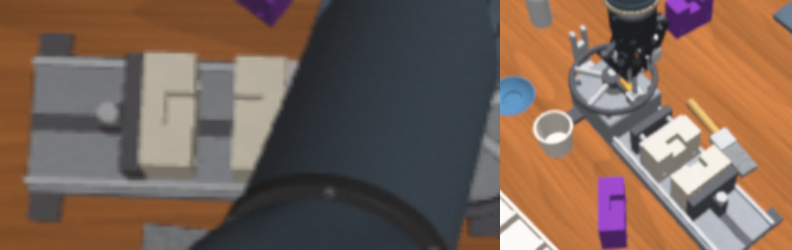

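```bash
python3 - <<'E'
from h import *
w=load('wrist')
s=ctrl.get_state();print(s['position'],s['force'],s['t'])
print('ball pred up',proj(w,[.5447,-.0702,.222]),'tcp',proj(w,s['position']-[0,0,.003]))
P=cloud(w);m=(np.hypot(P[...,0]-.5447,P[...,1]+.068)<.03)&(P[...,2]>.2);ys,xs=np.nonzero(m);print(xs.min(),xs.max(),ys.min(),ys.max())
for y in range(240,330,8): print(y,P[y,276].round(4))
cv2.imwrite('pics/w3.png',cv2.resize(w['color'][150:420,150:400],None,fx=2,fy=2)+20)
E
```

```text
[ 0.54529094 -0.06369885  0.22675452] [ 3.11750306 13.74883308  4.29312211] 7.05
ball pred up [276.37037367 287.00625612] tcp [277.82622136 276.24501137]
148 411 241 419
240 [ 0.5447 -0.0648  0.1767]
248 [ 0.5447 -0.065   0.1885]
256 [ 0.5444 -0.0539  0.2235]
264 [ 0.5444 -0.0554  0.2284]
272 [ 0.5444 -0.057   0.2326]
280 [ 0.5444 -0.06    0.2338]
288 [ 0.5444 -0.0618  0.2372]
296 [ 0.5444 -0.0653  0.2374]
304 [ 0.5444 -0.0691  0.2374]
312 [ 0.5445 -0.0727  0.2378]
320 [ 0.5445 -0.078   0.2358]
328 [ 0.5464 -0.1988  0.0829]
```

View pics/w3.png

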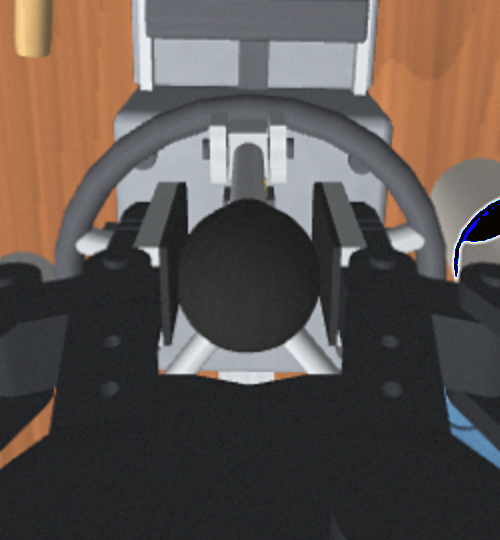

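Ball is upright (top at z≈0.238) and sits about 5 mm off-centre in the pads along tool y from slip. I'm raising the grip force, adjusting the circle centre and carrying on.

>>> send_rows(plan=[0,-0.3,1.15,0,0,0,-1,0,-0.6,2.35,0,0,0,-1,0,-1.15,3.45,0,0,0,-1,0,-1.85,4.45,0,0,0,-1,0,-2.7,5.3,0,0,0,-1,0,-3.7,6.0,0,0,0,-1,0,-4.8,6.55,0,0,0,-1,0,-6.0,6.85,0,0,0,-1,0,-7.2,6.95,0,0,0,-1], grip_force=60)

```text
t: 7.95
position: [0.6148, -0.133, 0.2268]
eef_rot: [-0.004, 1.567, 0.013]
force: [-5.4, 5.0, 8.6]
width: 0.0311
```

>>> send_rows(plan=[0,-1.55,-0.1,0,0,0,-1,0,-2.75,-0.4,0,0,0,-1,0,-3.85,-1.0,0,0,0,-1,0,-4.85,-1.65,0,0,0,-1,0,-5.7,-2.5,0,0,0,-1,0,-6.4,-3.5,0,0,0,-1,0,-6.95,-4.6,0,0,0,-1,0,-7.25,-5.8,0,0,0,-1,0,-7.35,-7.0,0,0,0,-1,0,-7.35,-7.0,0,0,0,-1])

```text
t: 8.95
position: [0.5452, -0.2068, 0.2268]
eef_rot: [-0.003, 1.566, 0.013]
force: [-3.9, 0.2, 7.2]
width: 0.031
```

```bash
python3 - <<'E'
from h import *
w=cap('wrist');c=cap('top');s=cap('scene')
P=cloud(w)
for y in range(264,330,8): print(y,P[y,276].round(4))
cv2.imwrite('pics/c4.png',np.vstack([cv2.resize(c['color'][165:240,185:335],(600,300),interpolation=cv2.INTER_CUBIC),np.hstack([cv2.resize(s['color'][120:300,160:370],(292,250)),cv2.resize(w['color'],(308,250))])]))
E
```

```text
264 [ 0.5466 -0.1985  0.2288]
272 [ 0.5466 -0.201   0.2311]
280 [ 0.5466 -0.2021  0.236 ]
288 [ 0.5466 -0.2058  0.236 ]
296 [ 0.5466 -0.2082  0.2383]
304 [ 0.5467 -0.2113  0.2391]
312 [ 0.5467 -0.216   0.2378]
320 [ 0.5468 -0.2209  0.2363]
328 [ 0.5509 -0.405  -0.0008]
```

View pics/c4.png

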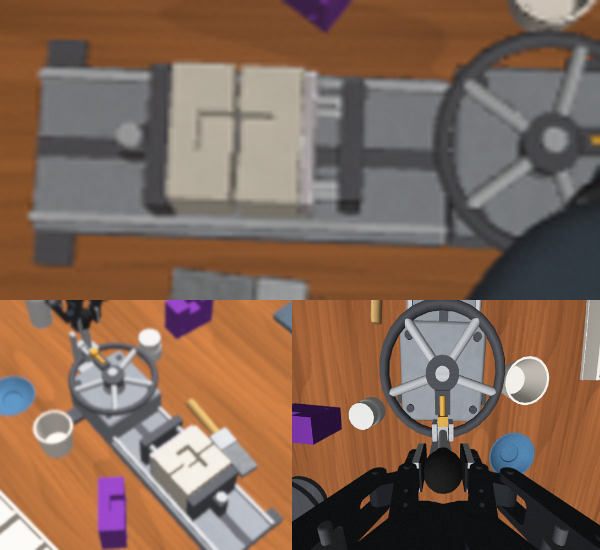

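The mould is nearly shut: there's still a thin gap between halves at about (238,135) in the crop and the plate looks unpressed. I'll let go and measure the gaps from above with the wrist camera.

>>> send_rows(plan=[0,0,0,0,0,0,1,0,0,0,0,0,0,1,0,0,0,0,0,0,1,-5,0,0,0,0,0,1,-10,0,0,0,0,0,1,-10,5,0,0,0,0,1,-10,10,0,0,0,0,1,-10,15,0,0,0,0,1,-10,19,0,0,0,0,1,-10,19,0,0,0,0,1,-10,19,0,0,0,0,1])

```text
t: 10.2
position: [0.5433, -0.0164, 0.3276]
eef_rot: [-0.006, 1.568, 0.015]
force: [0.4, -1.0, 0.8]
width: 0.0854
```

```bash
python3 - <<'E'
from h import *
w=cap('wrist')
cv2.imwrite('pics/w5.png',cv2.resize(w['color'][0:330,150:420],(600,733),interpolation=cv2.INTER_CUBIC)[:600])
print(proj(w,[.5447,.138,.1]),proj(w,[.5447,.01,.1]))
E
```

```text
[276.32228692  38.70325889] [274.77175546 160.60634563]
```

View pics/w5.png

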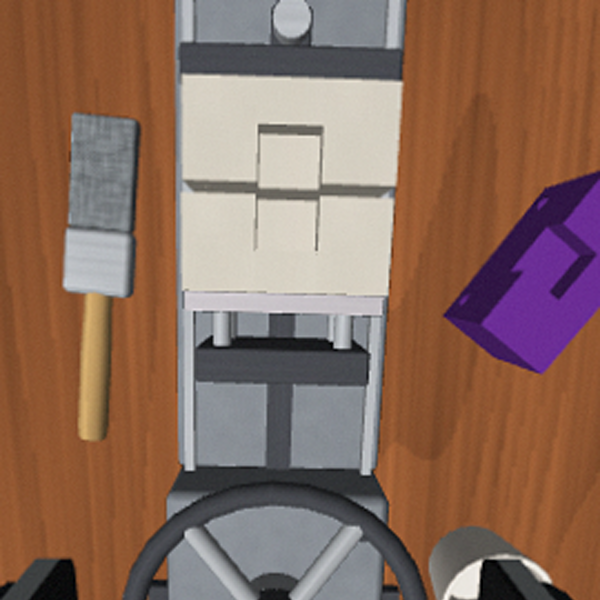

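```bash
python3 - <<'E'
from h import *
w=load('wrist');P=cloud(w)
f=lambda cx,cy,z: ray_at_z(w,150+(cx-.6)/2.222,(cy-.6)/2.222,z)
for n,cx,cy,z in[('Aback',220,74,.115),('Ain',220,181,.115),('Bin',220,193,.115),('Bback',220,293,.115),('platef',220,293,.106),('plateb',220,313,.106),('jawtop f',280,348,.1),('jawtopb',280,381,.1)]:
    print(n,f(cx,cy,z).round(4),P[int(cy/2.222),int(150+cx/2.222)].round(4))
g=cv2.cvtColor(w['color'],cv2.COLOR_BGR2GRAY).astype(int)
cols=slice(242,262)
gm=g[:,cols].mean(1).round(0)
for v in list(range(28,38))+list(range(76,92))+list(range(126,162)): print(v,gm[v],np.median(P[v,cols,1:],0).round(4), end=' | ')
E
```

```text
Aback [0.5169 0.1391 0.115 ] [0.5159 0.1435 0.0988]
Ain [0.5166 0.0935 0.115 ] [0.5169 0.0937 0.1154]
Bin [0.5166 0.0882 0.115 ] [0.513  0.0946 0.0661]
Bback [0.5162 0.0425 0.115 ] [0.5157 0.0429 0.1048]
platef [0.5155 0.0423 0.106 ] [0.5157 0.0429 0.1048]
plateb [0.5154 0.0326 0.106 ] [0.5149 0.0327 0.0953]
jawtop f [0.5458 0.0149 0.1   ] [0.5461 0.0149 0.0957]
jawtopb [ 0.546  -0.0022  0.1   ] [ 0.5462 -0.0015  0.1033]
28 75.0 [0.1482 0.0991] | 29 75.0 [0.1472 0.0991] | 30 75.0 [0.1462 0.0994] | 31 73.0 [0.1452 0.0996] | 32 69.0 [0.1443 0.0994] | 33 114.0 [0.1433 0.0994] | 34 198.0 [0.1384 0.1144] | 35 211.0 [0.1375 0.1143] | 36 209.0 [0.1364 0.1146] | 37 208.0 [0.1356 0.1145] | 76 208.0 [0.0986 0.1149] | 77 208.0 [0.0977 0.1148] | 78 208.0 [0.0967 0.1145] | 79 209.0 [0.0957 0.115 ] | 80 206.0 [0.0948 0.1143] | 81 160.0 [0.0938 0.1146] | 82 99.0 [0.0935 0.1093] | 83 103.0 [0.0943 0.0956] | 84 104.0 [0.0944 0.086 ] | 85 101.0 [0.0945 0.0763] | 86 124.0 [0.0943 0.0687] | 87 190.0 [0.0879 0.1144] | 88 214.0 [0.0869 0.1144] | 89 211.0 [0.086  0.1141] | 90 210.0 [0.085  0.1141] | 91 211
[... 318 characters left out ...]
 0.1055] | 137 200.0 [0.0365 0.1054] | 138 201.0 [0.0354 0.1057] | 139 203.0 [0.0343 0.1051] | 140 129.0 [0.0327 0.0943] | 141 144.0 [0.0288 0.0392] | 142 144.0 [0.0275 0.0398] | 143 144.0 [0.0262 0.0395] | 144 143.0 [0.0249 0.0391] | 145 144.0 [0.0235 0.0391] | 146 144.0 [0.0222 0.039 ] | 147 144.0 [0.0209 0.0382] | 148 144.0 [0.0195 0.0379] | 149 144.0 [0.0182 0.0386] | 150 144.0 [0.0176 0.0474] | 151 116.0 [0.0158 0.0429] | 152 87.0 [0.0152 0.0519] | 153 80.0 [0.0153 0.0672] | 154 80.0 [0.0154 0.0815] | 155 61.0 [0.0153 0.0922] | 156 25.0 [0.0151 0.1015] | 157 60.0 [0.0142 0.104 ] | 158 76.0 [0.0131 0.1046] | 159 75.0 [0.012  0.1044] | 160 75.0 [0.0109 0.1042] | 161 75.0 [0.0097 0.1042] |
```

A–B gap is 5.5 mm and the unpressed plate–jaw gap is 17.8 mm, so about 1.41 rad (80°) remains, aiming for a plate–jaw gap of about 9.8 mm. Regripping.

>>> send_rows(plan=[0,-5,0,0,0,0,1,0,-10,0.1,0,0,0,1,0,-15,0.1,0,0,0,1,0,-19.4,0.2,0,0,0,1,0,-19.4,0.2,0,0,0,1,5,-19.4,0.2,0,0,0,1,10.2,-19.4,0.2,0,0,0,1,10.2,-19.4,0.2,0,0,0,1,10.2,-19.4,0.2,0,0,0,-1,10.2,-19.4,0.2,0,0,0,-1,10.2,-19.4,0.2,0,0,0,-1,10.2,-19.4,0.2,0,0,0,-1])

```text
t: 11.45
position: [0.5482, -0.212, 0.227]
eef_rot: [-0.005, 1.564, 0.012]
force: [-1.6, 1.6, 10.0]
width: 0.0312
```

>>> send_rows(plan=[0,0,0,0,0,0,-1,0,0,0,0,0,0,-1,0,0,0,0,0,0,-1,0,0,0,0,0,0,-1])

```text
t: 11.85
position: [0.5483, -0.2119, 0.2272]
eef_rot: [-0.005, 1.564, 0.012]
force: [-0.7, -0.9, -0.5]
width: 0.0314
```

>>> send_rows(plan=[0,0.05,-1.25,0,0,0,-1,0,0.35,-2.45,0,0,0,-1,0,0.8,-3.6,0,0,0,-1,0,1.5,-4.6,0,0,0,-1,0,2.3,-5.5,0,0,0,-1,0,3.3,-6.25,0,0,0,-1,0,4.4,-6.8,0,0,0,-1,0,5.55,-7.15,0,0,0,-1,0,5.55,-7.15,0,0,0,-1,0,5.55,-7.15,0,0,0,-1])

```text
t: 12.85
position: [0.4757, -0.157, 0.2272]
eef_rot: [-0.005, 1.565, 0.013]
force: [-4.2, 0.7, 1.7]
width: 0.0314
```

>>> send_rows(plan=[0,0,0,0,0,0,1,0,0,0,0,0,0,1,0,0,0,0,0,0,1,-5,0,0,0,0,0,1,-10,0,0,0,0,0,1,-10,5,2,0,0,0,1,-10,10,5,0,0,0,1,-10,14,7,0,0,0,1,-10,14,7,0,0,0,1,-10,14,7,0,0,0,1])

```text
t: 13.85
position: [0.5443, -0.0151, 0.3278]
eef_rot: [-0.008, 1.565, 0.015]
force: [-0.3, -1.0, 0.6]
width: 0.0853
```

```bash
cat > m.py <<'E'
from h import *
import sys
w=cap('wrist');P=cloud(w)
cv2.imwrite('pics/%s.png'%sys.argv[1],w['color'])
g=cv2.cvtColor(w['color'],cv2.COLOR_BGR2GRAY).astype(int)
a=int(proj(w,[.520,.03,.1])[0]);cols=slice(min(a-8,a+12),a+12);gm=g[:,cols].mean(1)
for v in range(26,180): print(v,int(gm[v]),*np.median(P[v,cols,1:],0).round(4),end=' | ' if v%6 else '\n')
E
python3 m.py w6
```

```text
26 73 0.1511 0.0995 | 27 73 0.1502 0.0993 | 28 74 0.1493 0.0991 | 29 74 0.1482 0.0995 | 30 75 0.1474 0.099
31 75 0.1463 0.0997 | 32 73 0.1454 0.0995 | 33 70 0.1445 0.0992 | 34 124 0.1434 0.0994 | 35 202 0.1386 0.1145 | 36 210 0.1376 0.1145
37 208 0.1366 0.1147 | 38 208 0.1358 0.1143 | 39 208 0.1349 0.1144 | 40 208 0.134 0.1142 | 41 208 0.133 0.1146 | 42 208 0.1321 0.1145
43 207 0.1312 0.1143 | 44 207 0.1303 0.114 | 45 208 0.1293 0.1146 | 46 208 0.1285 0.114 | 47 207 0.1274 0.1141 | 48 207 0.1265 0.1143
49 207 0.1255 0.1143 | 50 208 0.1246 0.1146 | 51 207 0.1237 0.1142 | 52 207 0.1227 0.1143 | 53 207 0.1218 0.1143 | 54 207 0.1208 0.1147
55 207 0.1199 0.1145 | 56 207 0.119 0.1144 | 57 207 0.1181 0.1142 | 58 207 0.1171 0.1141 | 59 206 0.1161 0.1145 | 60 207 0.1151 0.1143
61 207 0.1142 0.1145 | 62 207 0.1132 0.115 | 63 207 0.1124 0.1142 | 64 207 0.1113 0.1146 | 65 207 0.1103 0.1148 | 66 207 0.1094 0.1144
67 207 0.1085 0.1142 | 68 208 0.1075 0.1143 | 69 207 0.1065 0.1144 | 70 207 0.1056 0.1144 | 71 207 0.1047 0.1144 | 72 207 0.1036 0.1146
73 208 0.1027 0.1145 | 74 207 0.1017 0.1146 | 75 2
[... 1729 characters left out ...]
32 0.1042
151 74 0.0221 0.1043 | 152 74 0.021 0.1046 | 153 76 0.0198 0.1044 | 154 78 0.0187 0.1043 | 155 77 0.0176 0.1042 | 156 74 0.0164 0.1046
157 74 0.0154 0.1044 | 158 76 0.0142 0.1041 | 159 78 0.0131 0.1046 | 160 72 0.0119 0.1043 | 161 83 0.0107 0.1034 | 162 148 0.0006 0.0293
163 146 -0.0008 0.0293 | 164 145 -0.0021 0.0297 | 165 145 -0.0036 0.0295 | 166 146 -0.0049 0.0296 | 167 146 -0.0063 0.0296 | 168 144 -0.0077 0.0296
169 144 -0.0091 0.0294 | 170 144 -0.0105 0.0296 | 171 143 -0.0119 0.0298 | 172 143 -0.0133 0.0295 | 173 142 -0.0148 0.0295 | 174 142 -0.0161 0.0296
175 142 -0.0176 0.0293 | 176 142 -0.0189 0.0295 | 177 142 -0.0204 0.0296 | 178 142 -0.0218 0.03 | 179 142 -0.0231 0.0297 |
```

View pics/w6.png

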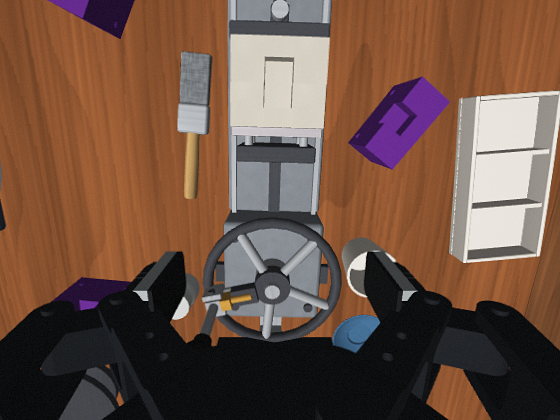

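The halves are shut, with no seam gap. Half A is unmoved (back at 0.139), and the plate–jaw gap is 10.8 mm against 18.1 mm free, so it's pressed about 7.3 mm. I'll back the arm off and check that the handle is upright, and that nothing moves.

>>> send_rows(plan=[-5,3,0,0,0,0,1,-6,8,-1,0,0,0,1,-6,13,-3,0,0,0,1,-6,18,-4,0,0,0,1,-6,23,-5,0,0,0,1,-6,28,-6,0,0,0,1,-6,28,-6,0,0,0,1,-6,28,-6,0,0,0,1,-6,28,-6,0,0,0,1,-6,28,-6,0,0,0,1])

```text
t: 14.9
position: [0.481, 0.259, 0.3893]
eef_rot: [-0.003, 1.565, 0.009]
force: [-0.2, -0.8, 0.1]
width: 0.0851
```

```bash
python3 - <<'E'
from h import *
for n in('top','scene'):
    c=cap(n);P=cloud(c)
    m=(np.hypot(P[...,0]-.475,P[...,1]+.157)<.05)&(P[...,2]>.205)&(P[...,2]<.26)
    print(n,m.sum(),np.median(P[m],0) if m.any() else '',P[m][:,2].max() if m.any() else '', proj(c,[.4757,-.157,.222]))
    cv2.imwrite('pics/f_%s.png'%n,c['color'])
a=load('top');b=load('scene')
im=np.hstack([cv2.resize(a['color'][90:290,170:450],(420,300)),cv2.resize(b['color'][90:300,130:370],(343,300))])
cv2.imwrite('pics/f.png',im); print(ctrl.get_state()['t'])
E
```

```text
top 133 [ 0.47469062 -0.15353535  0.23405107] 0.24254766279109483 [334.36170916 219.23431058]
scene 155 [ 0.48005825 -0.14969916  0.23466743] 0.24470556406725855 [255.67606248 132.41538504]
15.0
```

View pics/f.png

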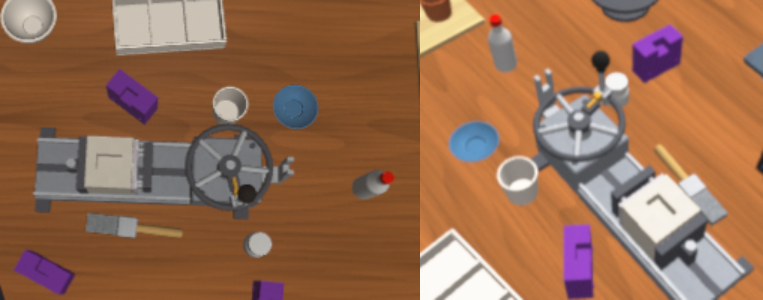

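The handle is upright with its ball at z≈0.222, the mould is shut, the bystanders are in place, and the arm is clear. Handing in.

```bash
python3 -c "
from plant import ctrl
print(ctrl.close_job())"
```

```text
the job is handed in; nothing more can be done
None
```

The mould is shut and the job is handed in at about 15 s. I lifted the handle out of its fork until it snapped upright, then turned the wheel clockwise about 7.6 rad in total, letting go once partway to measure the gaps.

Last checks, all by camera:
- **Mould:** there is no gap left between the halves, and half A is still where it started, against the end stop.
- **Plate:** it is pressed back about 7.3 mm of its 16 mm. The plate-to-jaw gap went from 18.1 to 10.8 mm. That is slightly under the 8 mm target, and I left it there.
- **Handle:** upright and released, with the ball centre about 222 mm above the table.
- **Surroundings:** the pots and tools I could see in the last picture stand where they were. The arm was clear of everything, with the wrist force near zero.

During the first turn the ball slipped about 5 mm in the pads. I raised the grip force and regripped, and the handle stayed upright. I saw no disagreement between the final checks.

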